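Release the latched key on the grinder's control box

ROBOT

A 6-joint arm with a two-finger parallel gripper is mounted at the origin on the work surface. World frame = base frame: x ahead of the robot, y to its left, z up, the work surface at z = 0. Lengths are in mm, angles in degrees, forces in N, time in s.
With the tool pointing down it reaches from about 325 to 850 mm from the base axis. Payload 15.5 kg.
Tool frame: the origin (TCP) lies on the centre line of the jaws, within the pads' length; the fingertips stand 17 mm ahead of it and the grasp point (between the pads) lies 2 mm behind it; z points along the fingers, y is the line along which they close (so a half turn about z gives the same grasp; the last joint's range is limited). The gripper opens to 91 mm and grips with 3 to 60 N. Pads are 32 mm wide; open, the fingers measure 118 mm over their backs; the gripper's body (76 mm by 178 mm) begins 60 mm behind the grasp point.
Start: joints at [-71.075, 28.281, 77.091, -0, 74.628, -5.472], TCP at [258.157, -569.194, 230.915] pointing down, gripper open.
Joint ranges: [-166.48, 166.48], [-47.26, 123.95], [12.59, 153.08], [-70.14, 250.14], [6.76, 159.57], [-176.63, 176.63]. Speed limits (degrees/s): [108.29, 108.29, 147.25, 172.46, 172.46, 172.46].

INTERFACE

Orientations are given as [roll, pitch, yaw] about the fixed x, y, z axes, in that order (R = Rz(yaw) Ry(pitch) Rx(roll)).
In Python, from station import arm gives the robot as it stands. The module is installed in compiled form; this text tells all that it offers. Calls block until the motion is done:
- arm.movep(position, orientation): joint-space move of the TCP to a pose.
- arm.servo_line(position, orientation=None, feed=150, force_limit=None): straight line of the TCP; orientation=None keeps the orientation; feed is the mean speed in mm/s. With force_limit (N) it stops when the force on the tool has changed by that much, and returns True; else False.
- arm.set_joints(angles): joint-space move.
- arm.move_gripper(opening, force=None): opening from 0.0 (shut) to 1.0 (fully open); force is the grip in N (None keeps the last); returns when the fingers have stopped.
- arm.dwell(seconds).
- arm.solve_ik(position, orientation): joint angles nearest the present ones, or None.
- arm.get_obs(): the state.
- arm.get_image(name): name is "scene" or "top" or "wrist"; returns the picture (400x640x3 uint8, red, green, blue); there is no depth.
- arm.camera_info(name): a dict with "fx", "fy", "cx", "cy" (pixels), "view" (4x4, takes a point from world to camera coordinates); the wrist camera has in their place "T_tool_cam" (4x4, takes a point from camera to tool coordinates, whose origin is the TCP and whose axes are the flange's). Camera axes: x right, y down, z forward; pixel columns grow to the right and rows downward; lengths in mm; the calibration is good to about 2 mm. The wrist camera is an equidistant fisheye: a pixel r from the principal point sees the ray r / f radians off the axis. A picture is of the moment at which its call begins: read the wrist's pose just before it. camera_info takes no time and is no camera call.
A pose or a line that the arm cannot do raises arm.Unreachable and nothing moves.
- arm.hand_in(): hands the job in; it is judged then, once.
The state is a dict: "time": time; "q": joint angles; "qvel": joint speeds; "tau": joint torques, N m; "ee_pos": TCP position; "orientation": TCP orientation; "ft_force": force on the tool from outside, world axes, zero at the start; "torque": the same for the moment, N m; "opening": opening from 0.0 (shut) to 1.0 (fully open); "grip_force": force on a finger pad.
Only numpy, scipy, OpenCV 4.12 (cv2) and the standard library are available. Lean on these libraries where they do the work, as an engineer would, in place of code of your own. Each camera call takes 0.05 s, during which the arm holds its last target. There are 200 camera calls.

TASK

One of the four identical yellow keys on the grinder's control box has been left latched down. Working along the row from the robot's left to its right, tap each of the four keys lightly with the fingers, without pushing any key down far; then press the one that is latched all the way down and let go, so that it springs up and all four keys stand up. Leave everything else on the counter where it is.

Things in the scene. Friction and masses are not known exactly. Their poses are not given: they have to be found in the camera images.
- console: Control box fixed to the counter, 200 (x) x 320 (y) x 60 mm tall; origin at the centre of its underside, z up, x away from the robot (front of the box faces the robot), y along the key row towards the robot's left. The four keys stand on its flat top in a row 30 mm in front of the centre (x = -30 mm), at y = +99, +33, -33 and -99 mm. A black collar, 42 mm across and 5 mm high, surrounds each key.
- key_a: One of the four identical keys; origin on the key's centre line at the level of the box's top surface (60 mm above the counter), axes as the control box's. Which of the four places in the row it has varies. Its yellow round cap is 30 mm across; the cap's top is 22 mm above this origin when the key is up and about 16 mm when it is latched down. A red band round the cap shows above the collar only when the key is up.
- key_b: Another of the four identical keys, exactly as key_a; its place in the row varies too.
- key_c: Another of the four identical keys, exactly as key_a; its place in the row varies too.
- key_d: Another of the four identical keys, exactly as key_a; its place in the row varies too.
- cap_a (a joint): Depth of key_a's cap, m: 0 up, about 0.006 latched, 0.0105 end stop. Push-push: an up key starts to move at 1.5 N, takes 5 N near the bottom, latches past 9 mm. A latched key gives only from 3.6 N; pushed below 9 mm (5 N if slow, peaks to 10 N if fast) it is freed and springs up when let go. Best pressed by depth to the end stop, 4.5 mm below its latched height.
- cap_b (a joint): How far the cap of key_b is pushed down, m; behaves as cap_a.
- cap_c (a joint): How far the cap of key_c is pushed down, m; behaves as cap_a.
- cap_d (a joint): How far the cap of key_d is pushed down, m; behaves as cap_a.
- stuffing_tube: loose steel stuffing tube standing on its flange, 150 mm tall, flange 60 mm across, stem about 30 mm; origin at the centre of its underside. To be left alone.
- red_bin: loose red plastic bin, 150 x 110 x 60 mm, open top; origin at the centre of its underside. To be left alone.
- oil_bottle: loose white bottle with a blue cap and a blue label, 60 mm across, 150 mm tall; origin at the centre of its underside. To be left alone.
- spray_can: loose blue can with a paper label, 58 mm across, 160 mm tall; origin at the centre of its underside. To be left alone.
- carton: loose blue carton, 60 x 90 x 50 mm; origin at the centre of its underside. To be left alone.
- grinder_plate: loose steel grinder plate lying flat, 76 mm across, 12 mm thick, between the control box and the robot; origin at the centre of its underside. To be left alone.
- adapter: loose steel adapter standing on the control box behind the key row, base 38 mm across, 34 mm tall; origin at the centre of its underside. To be left alone.

How it is judged (in metres and radians):
On the way, in this order (a step that is already met when the one before it is completed fails the run):
1. the left-most key is tapped with the fingers (((contact force between the fingers and key_a above 0.3 N and y of key_a in the frame of console between 0.079 and 0.119 m) or (contact force between the fingers and key_b above 0.3 N and y of key_b in the frame of console between 0.079 and 0.119 m) or (contact force between the fingers and key_c above 0.3 N and y of key_c in the frame of console between 0.079 and 0.119 m) or (contact force between the fingers and key_d above 0.3 N and y of key_d in the frame of console between 0.079 and 0.119 m))).
2. the second key from the left is tapped with the fingers (((contact force between the fingers and key_a above 0.3 N and y of key_a in the frame of console between 0.013 and 0.053 m) or (contact force between the fingers and key_b above 0.3 N and y of key_b in the frame of console between 0.013 and 0.053 m) or (contact force between the fingers and key_c above 0.3 N and y of key_c in the frame of console between 0.013 and 0.053 m) or (contact force between the fingers and key_d above 0.3 N and y of key_d in the frame of console between 0.013 and 0.053 m))).
3. the third key from the left is tapped with the fingers (((contact force between the fingers and key_a above 0.3 N and y of key_a in the frame of console between -0.053 and -0.013 m) or (contact force between the fingers and key_b above 0.3 N and y of key_b in the frame of console between -0.053 and -0.013 m) or (contact force between the fingers and key_c above 0.3 N and y of key_c in the frame of console between -0.053 and -0.013 m) or (contact force between the fingers and key_d above 0.3 N and y of key_d in the frame of console between -0.053 and -0.013 m))).
4. the right-most key is tapped with the fingers (((contact force between the fingers and key_a above 0.3 N and y of key_a in the frame of console between -0.119 and -0.079 m) or (contact force between the fingers and key_b above 0.3 N and y of key_b in the frame of console between -0.119 and -0.079 m) or (contact force between the fingers and key_c above 0.3 N and y of key_c in the frame of console between -0.119 and -0.079 m) or (contact force between the fingers and key_d above 0.3 N and y of key_d in the frame of console between -0.119 and -0.079 m))).
5. the latched key has been pressed and has sprung back up: all four keys are up (value of joint each of cap_a, cap_b, cap_c, cap_d below 0.002 m), for 0.1 s.
At the end, for the whole second after the job is handed in: All four keys are up, each within 1.5 mm of its top position, after all four were tapped from left to right and the latched one was then pressed (value of joint each of cap_a, cap_b, cap_c, cap_d below 0.0015 m); the robot touches nothing.
It fails at once if a key that was up is pushed down more than 7.5 mm instead of tapped lightly (value of joint any of cap_a, cap_b, cap_d above 0.0075 m).
It fails at once if something else on the counter is moved more than 20 mm, lifted or tipped (distance of any of stuffing_tube, red_bin, oil_bottle, spray_can, carton, grinder_plate, adapter from where it was at the start of the episode above 0.02 m or angle between any of stuffing_tube, red_bin, oil_bottle, spray_can, carton, grinder_plate, adapter's own z axis and vertical above 0.35 rad).
It also fails if it takes over 59 s, if anything falls off the work surface, if the arm or the gripper's body presses on something with over 40 N, if the wrist force passes 120 N, or if a joint passes its speed limit or range.

## Working session

There is one attempt and no reset: what is moved stays moved. The work goes in short steps, each a Python script; the robot and the scene stay as the last script left them, time stands still between calls to the robot, and variables do not carry over. Pictures are saved under pics/ and viewed, at most 10 in all, crops included, and the job is handed in when it is done.

```bash
mkdir -p pics
python3 - <<'E'
from station import arm
import cv2
for n in("top","scene"):
    im=arm.get_image(n); cv2.imwrite(f"pics/{n}0.png",im[:,:,::-1])
    print(n,arm.camera_info(n))
print(arm.get_obs())
E
```

```text
top {'fx': 471.84086569234273, 'fy': 471.84086569234273, 'cx': 317.12940826562675, 'cy': 199.5267080992198, 'view': array([[-2.78269811e-03, -9.99986521e-01, -4.38348094e-03,
         7.44097326e+01],
       [-9.75947243e-01,  3.67130931e-03, -2.17975917e-01,
         6.07659510e+02],
       [ 2.17989071e-01,  3.67148497e-03, -9.75944304e-01,
         8.93611524e+02],
       [ 0.00000000e+00,  0.00000000e+00,  0.00000000e+00,
         1.00000000e+00]])}
scene {'fx': 375.3097978102086, 'fy': 375.3097978102086, 'cx': 313.21602005331414, 'cy': 197.7391895527513, 'view': array([[ 8.62694609e-01,  5.05449000e-01,  1.67128486e-02,
        -5.45571629e+02],
       [ 3.33318370e-01, -5.43429009e-01, -7.70443882e-01,
        -1.04123226e+02],
       [-3.80337843e-01,  6.70228484e-01, -6.37288714e-01,
         1.15829021e+03],
       [ 0.00000000e+00,  0.00000000e+00,  0.00000000e+00,
         1.00000000e+00]])}
{'time': 0.1, 'q': array([-7.10744326e+01,  2.83095622e+01,  7.71241527e+01,  5.58331111e-04,
        7.46272443e+01, -5.47293148e+00]), 'qvel': array([ 0.13909696, -0.11160326, -0.046998  , -0.05530253,  0.03228282,
       -0.01759074]), 'tau': array([ 9.39450038e-04, -8.80238342e+01, -3.82541978e+01,  7.07982760e-02,
        4.82607738e-02, -3.51782603e-05]), 'ee_pos': array([ 258.06466874, -568.88134077,  230.41361516]), 'orientation': array([-1.79939370e+02, -6.34975178e-03,  2.43983472e+01]), 'ft_force': array([-0.05967914, -0.59034425, -0.66371709]), 'torque': array([-0.00834626, -0.03157616,  0.0467493 ]), 'grip_force': 0.0, 'opening': 1.0021450448526157}
```

View pics/top0.png

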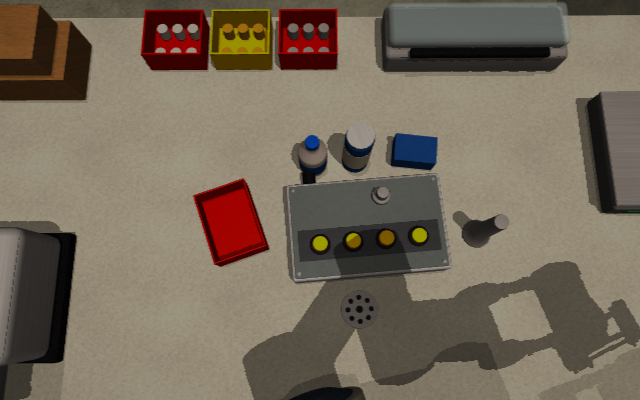

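View pics/scene0.png

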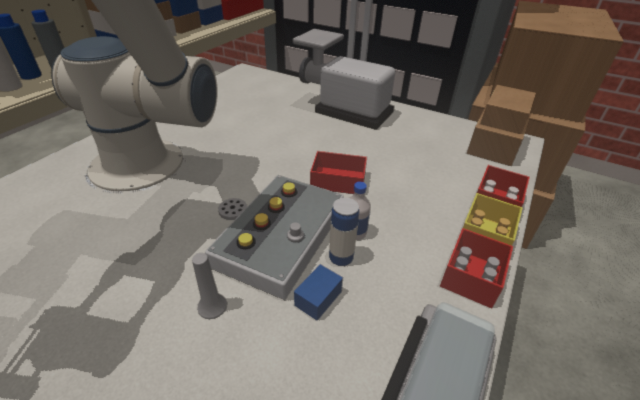

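The top view shows the four keys at about (320,244), (353,241), (386,238) and (419,236), with the tube at about (480,232) to their right. The scene view shows the row from the other side. Keys 2 and 3 look darker, possibly because of the arm's shadow.

```bash
cat > h.py <<'E'
import cv2,numpy as np
from station import arm
def ray_plane(name,uv,z):
    c=arm.camera_info(name);V=np.array(c["view"]);R,t=V[:3,:3],V[:3,3]
    o=-R.T@t;d=R.T@np.array([(uv[0]-c["cx"])/c["fx"],(uv[1]-c["cy"])/c["fy"],1]);return o+d*(z-o[2])/d[2]
def yellow(rgb,roi):
    x0,y0,x1,y1=roi
    h=cv2.cvtColor(rgb,cv2.COLOR_RGB2HSV)
    m=cv2.inRange(h,(15,150,60),(35,255,255));k=np.zeros_like(m);k[y0:y1,x0:x1]=m[y0:y1,x0:x1]
    n,_,s,c=cv2.connectedComponentsWithStats(k)
    return [(c[i],s[i]) for i in range(1,n) if s[i,4]>25]
E
python3 - <<'E'
from h import *
for n,roi in(("top",(290,200,440,270)),("scene",(225,170,310,260))):
    im=cv2.imread(f"pics/{n}0.png")[:,:,::-1].copy()
    for c,s in yellow(im,roi): print(n,c.round(1),s,ray_plane(n,c,82).round(1),ray_plane(n,c,76).round(1))
    x0,y0,x1,y1=roi
    cv2.imwrite(f"pics/{n}crop.png",cv2.resize(im[y0:y1,x0:x1,::-1],None,fx=5,fy=5,interpolation=cv2.INTER_CUBIC))
for n,uv,z in(("tube",(502,220),150),("can",(360,132),160),("bottle",(312,143),150)): print(n,ray_plane("top",uv,z).round())
E
```

```text
top [419.1 234.7] [412 228  16  15 186] [ 532.9 -128.3   82. ] [ 533.7 -129.6   76. ]
top [386.3 237.2] [379 230  16  15 184] [528.2 -63.5  82. ] [529.  -64.4  76. ]
top [353. 240.] [346 233  15  15 181] [522.8   2.1  82. ] [523.6   1.6  76. ]
top [319.6 242.9] [312 236  16  15 192] [517.2  67.7  82. ] [518.   67.7  76. ]
scene [273.6 201.2] [271 199   6   5  26] [521.7  -3.   82. ] [517.4   2.7  76. ]
scene [260.9 218.1] [256 214  11   9  71] [531.5 -67.4  82. ] [527.3 -62.4  76. ]
tube [ 550. -267.  150.]
can [718. -10. 160.]
bottle [700.  82. 150.]
```

View pics/scenecrop.png

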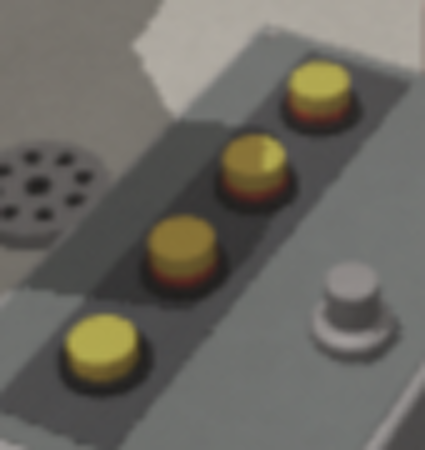

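Only the right-most key (nearest the scene camera, crop (102,350)) shows no red band, so that is the latched one. The other three show their bands. I'll go tap the first key, and the contact heights will confirm this.

```bash
cat >> h.py <<'E'
K=np.array([[517.4,67.7],[522.8,2.1],[528.2,-63.5],[533.7,-129.4]]);O=[180,0,94.6]
def tap(i):
    arm.servo_line([*K[i],117],O,feed=80)   # tips at 100
    arm.servo_line([*K[i],104],O,feed=30); arm.dwell(0.3)
    f0=arm.get_obs()["ft_force"][2]
    hit=arm.servo_line([*K[i],92.5],O,feed=6,force_limit=1.2)
    o=arm.get_obs(); print(i,hit,"tip z",round(o["ee_pos"][2]-17,2),"dF",round(o["ft_force"][2]-f0,2),"t",round(o["time"],1))
    arm.servo_line([*K[i],117],O,feed=60)
E
python3 - <<'E'
from h import *
arm.move_gripper(0.0)
arm.movep([*K[0],230],O)
arm.servo_line([*K[0],130],O,feed=120)
print(arm.get_obs()["ee_pos"],arm.get_obs()["time"])
tap(0)
E
```

```text
[517.79112678  67.66704206 130.55883017] 4.8917
0 True tip z 81.67 dF 0.33 t 7.1
```

The contact height is plausible, but the residual force is small. I'll repeat this tap with a slightly higher limit and read the held force.

```bash
sed -i 's/force_limit=1.2)/force_limit=2.0); arm.dwell(0.15)/' h.py
python3 - <<'E'
from h import *
tap(0)
E
```

```text
0 True tip z 80.34 dF 2.58 t 9.9
```

Clear contact: 2.6 N held and about 1.7 mm of depth. On to keys 2 to 4.

Run:
```python
from h import *
for i in(1,2,3): tap(i)
im=arm.get_image("scene")[170:260,225:310,::-1]
cv2.imwrite("pics/s1.png",cv2.resize(im,None,fx=5,fy=5))
```

```text
1 True tip z 80.45 dF 2.47 t 13.5
2 True tip z 80.34 dF 1.92 t 17.1
3 True tip z 76.34 dF 3.43 t 21.1
```

Key 4 made contact at 76 mm, so it is the latched one. I'll press it to the end stop.

Run:
```python
from h import *
k=K[3]
arm.servo_line([*k,96],O,feed=30)
hit=arm.servo_line([*k,87.5],O,feed=6,force_limit=20); arm.dwell(0.2)
o=arm.get_obs(); print(hit,o["ee_pos"][2]-17,o["ft_force"],o["time"])
arm.servo_line([*k,117],O,feed=40)
arm.servo_line([*k,230],O,feed=120)
arm.movep([400,-350,280],O)
im=arm.get_image("scene")[170:260,225:310,::-1]
cv2.imwrite("pics/s2.png",cv2.resize(im,None,fx=5,fy=5)); print(arm.get_obs()["time"])
```

```text
True 71.69492137684554 [-1.41371765  0.35213983 10.78402617] 24.0
27.0333
```

View pics/s2.png

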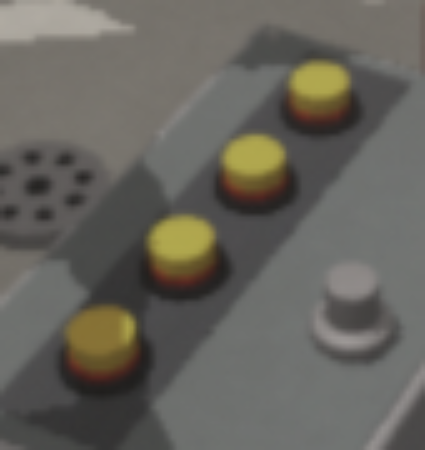

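All four keys now show their red band, including the right-most at crop (102,345). The adapter and the plate have not moved, and the arm is clear.

```bash
python3 -c "
from station import arm
arm.dwell(0.3);print(arm.hand_in())"
```

```text
the job is handed in; nothing more can be done
None
```

I tapped all four keys from left to right, then pressed the latched right-most key to its end stop and let go; the last picture showed all four keys up, and I handed the job in at about 27 s (no verdict was returned).

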